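# Unlock the flour mill's cap of unknown thread hand and hold it off

## Task

Swing the green service door of the flour mill wide open by its handle, so that its cover plate is clear of the red twist-lock cap, and leave it open. Find out which way the cap loosens (some are left-handed, some right-handed: if one way stops hard, try the other), turn it to its release, and lift it straight off. Finish while still holding the cap in the gripper, still and about 10 cm above its neck, touching nothing else, with the other pantry things left where they stood.

Things in the scene. Friction and masses are not known exactly. Their poses are not given: they have to be found in the camera images.
- mill: Fixed flour mill. Origin on the table under the axis of the cap's neck; z up, front (door side) to -x. White deck, 200 mm deep (x) by 190 mm wide, top 70 mm high. Side wall 10 mm thick at y = +95 mm, 150 mm high; back open. At y = -92 to -222 mm the wooden motor block, 150 mm high, with a white hopper, 90 mm across, centred at x = +30, y = -172 mm, top 217 mm.
- neck_top (a point): Centre of the top of the round steel neck (62 mm across) on which the cap sits, 100 mm above the table, on the mill's origin axis; fixed.
- mill_door (a joint): Angle (rad) of the mill's green service door: 0 shut, grows as it opens, limit 1.75; starts at 0 to 0.2. Upright hinge at the front left corner; from above it turns clockwise as it opens, the free edge swinging out to the mill's -x. About 0.12 N m of friction; stays where left. With the 180 mm wide front panel turns a cover plate.
- door_cover (a point): Centre of the top of the door's cover plate, 165 mm above the table. The plate, 10 mm thick, 182 by 180 mm, is one piece with the door's front panel and reaches 170 mm back from it over the bay, hiding the cap when shut. From about 1.2 rad on there is room above the cap for a gripper.
- door_handle (a point): Grip point on the door's upright round steel handle bar, 130 mm above the table. The bar spans z = 83 to 153 mm, 35 mm in front of the panel's face, a short post to the panel at each end, 155 mm along the door from the hinge (162 mm straight). Pinch it from above, one finger on each side along the panel (the point's y axis; its yaw is the mill's minus the door angle).
- door_hinge (a point): Point on the door's upright hinge axis, 130 mm above the table. Its axes turn with the door (yaw = mill yaw minus door angle); the panel extends to its -y.
- cap: Loose red twist-lock cap, 120 to 195 g. Origin at the centre of its disc's underside (seated: 100 mm above the table, on the mill's axis), z up, x along its grip bar. Disc 64 mm across, 12 mm high; the upright bar on it is 46 mm long (x), 14 mm thick (y), 12 to 40 mm above the origin. A stem with a crossbar hangs 14.5 mm below. Starts with x within 3 degrees of the mill's x.
- cap_grip (a point): Where to pinch the cap's bar across its thickness, 33 mm above the cap's origin. Thread hand unseen and new each start: one way (cw or ccw from above) the cap meets a hard stop within 12 degrees; the other way it turns lightly (under 0.05 N m) some 60 degrees to a second stop, where it lifts straight off. Elsewhere it is locked down.
- red_jar: Bystander, to be left alone: amber glass jar with red lid, 72 mm across, 110 mm tall. Origin at the centre of its underside.
- tin: Bystander, to be left alone: steel food tin, 74 mm across, 100 mm tall. Origin at the centre of its underside.
- oil: Bystander, to be left alone: green glass bottle with black cap, 64 mm across, 220 mm tall. Origin at the centre of its underside.
- carton: Bystander, to be left alone: yellow carton, 60 x 100 x 170 mm tall. Origin at the centre of its underside.
- bowl: Bystander, to be left alone: blue ceramic bowl, 120 mm across, 50 mm high. Origin at the centre of its underside.
- spice: Bystander, to be left alone: small amber spice jar with black lid, 44 mm across, 80 mm tall. Origin at the centre of its underside.

How it is judged:
On the way, in this order (a step that is already met when the one before it is completed fails the run):
1. the service door is swung open past 1.2 rad, the cap still seated (value of joint mill_door above 1.2 rad and z of cap in the frame of mill below 0.106 m), for 0.1 s.
2. the cap, still on its neck, has been turned at least 0.75 rad from the mill's x axis (angle between the x axis of cap and the x axis of mill, either way round above 0.75 rad and z of cap in the frame of mill below 0.108 m and horizontal distance between cap and mill below 0.006 m), for 0.05 s.
At the end, for the whole second after the job is handed in: Door over 1.2 rad open; cap's underside at least 65 mm above its seat (165 mm above the table), in the fingers (over 2 N), still (under 30 mm/s, 0.3 rad/s), touching neither mill, door nor bystander; every bystander within 40 mm of its start (value of joint mill_door above 1.2 rad and z of cap in the frame of mill above 0.165 m and contact force between cap and the fingers above 2 N and contact force between cap and mill below 0.2 N and linear speed of cap below 0.03 m/s and angular speed of cap below 0.3 rad/s and contact force between cap and red_jar below 0.2 N and contact force between cap and tin below 0.2 N and contact force between cap and oil below 0.2 N and contact force between cap and carton below 0.2 N and contact force between cap and bowl below 0.2 N and contact force between cap and spice below 0.2 N and distance of each of red_jar, tin, oil, carton, bowl, spice from where it was at the start of the episode below 0.04 m); the arm keeps its last pose, push and grip.
It fails at once if a bystander is knocked over or pushed away by more than 40 mm (distance of any of red_jar, tin, oil, carton, bowl, spice from where it was at the start of the episode above 0.04 m or angle between any of red_jar, tin, oil, carton, bowl, spice's own z axis and vertical above 0.6 rad).
It also fails if it takes over 61 s, if anything falls off the work surface, if the arm or the gripper's body presses on something with over 40 N, if the wrist force passes 120 N, or if a joint passes its speed limit or range.

## Robot

A 6-joint arm with a two-finger parallel gripper is mounted at the origin on the work surface. World frame = base frame: x ahead of the robot, y to its left, z up, the work surface at z = 0. Lengths are in m, angles in rad, forces in N, time in s.
With the tool pointing down it reaches from about 0.25 to 0.775 m from the base axis. Payload 8.9 kg.
Tool frame: the origin (TCP) lies midway between the tips of the shut fingers; the grasp point (between the pads) lies 19 mm behind it; z points along the fingers, y is the line along which they close (so a half turn about z gives the same grasp; the last joint's range is limited). The gripper opens to 85 mm and grips with 20 to 120 N. Pads are 22 mm wide; open, the fingers measure 114 mm over their backs; the gripper's body (76 mm by 85 mm) begins 54 mm behind the grasp point. The pads swing forward as they close: fully open they stand 13 mm farther back than shut.
Start: joints at [-1.367, 0.291, -0.153, 1.127, 0, 1.431], TCP at [0.176, -0.494, 0.231] pointing down, gripper open.
Joint ranges: [-2.52, 2.52], [-0.91, 1.74], [-1.3, 1.37], [-1.96, 2.02], [-1.52, 1.47], [-3.14, 3.14]. Speed limits (rad/s): [2.22, 2.22, 2.79, 3.14, 3.14, 3.14].

## Interface

Orientations are given as a rotation vector (axis times angle).
In Python, from bench import robot gives the robot as it stands.
- The arm moves only by the shell command python3 shift.py [FORCE], which reads ROWS from standard input. ROWS is a JSON list of rows, 1 to 20 of them, each written [[dx, dy, dz], [rx, ry, rz], opening]: dx, dy, dz in shares of the most that a row can go, 1 being 62.5 mm, then a rotation vector rx, ry, rz in rad, then the finger opening in m; each row shifts and turns the commanded pose from where the row before left it, along the tool's axes as they then stand; what a row does not reach is not made up. A row lasts 1/8 s, in which the tool goes at most 0.0625 m and 0.188 rad, less where a joint would pass 70% of its speed; a pose out of reach is approached as far as the arm can. The fingers move at their own pace and stop on an object; FORCE is the grip in N (left out, the last holds). Time passes only in rows, so rows that do not move let the fingers close. It prints the time, the measured TCP pose, the force, the opening and the grip force at its end. Input that does not fit is refused with a message, and nothing moves.
- robot.observe(): the state, without advancing time (a new reading comes with each control period).
- robot.grab_frame(name): name is "scene" or "top"; returns the picture (384x512x3 uint8, red, green, blue); there is no depth.
- robot.camera_model(name): a dict with "K" (3x3 intrinsics, pixels), "position" and "rotation" of the camera in the world. Camera axes: x right, y down, z forward; pixel columns grow to the right and rows downward; lengths in m; the calibration is good to about 2 mm. A picture is of the moment at which its call begins. camera_model takes no time and is no camera call.
- robot.finish_job(): hands the job in; it is judged then, once.
The state is a dict: "t": time; "joint_positions": joint angles; "qd": joint speeds; "tau": joint torques, N m; "tool_pos": TCP position; "eef_rot": TCP orientation; "contact_force": force on the tool from outside, world axes, zero at the start; "wrist_torque": the same for the moment, N m; "width": finger opening in m; "finger_force": force on a finger pad.
Only numpy, scipy, OpenCV 4.12 (cv2) and the standard library are available. Lean on these libraries where they do the work, as an engineer would, in place of code of your own. Each camera call takes 0.05 s, during which the arm holds its last target. There are 200 camera calls.

## Working session

There is one attempt and no reset: what is moved stays moved. The work goes in short steps, Python scripts to look and compute and a shell command to move; the robot and the scene stay as the last step left them, time stands still between calls to the robot, and variables do not carry over. Pictures are saved under pics/ and viewed, at most 10 in all, crops included, and the job is handed in when it is done.

```bash
ls; mkdir -p pics; python3 - <<'E'
from bench import robot
import cv2,numpy as np
for n in("scene","top"):
    im=robot.grab_frame(n); cv2.imwrite(f"pics/{n}0.png",im[:,:,::-1]); m=robot.camera_model(n)
    print(n,np.round(m["K"],1).tolist(),np.round(m["position"],3),np.round(m["rotation"],3).tolist())
s=robot.observe();print(s)
E
```

```text
bench.py
pics
shift.py
scene [[449.9, 0.0, 259.7], [0.0, 449.9, 188.0], [0.0, 0.0, 1.0]] [ 1.006 -0.061  1.008] [-1.986, -1.883, 0.484]
top [[424.4, 0.0, 253.8], [0.0, 424.4, 186.3], [0.0, 0.0, 1.0]] [ 0.425 -0.036  1.398] [-2.2, 2.18, -0.065]
{'t': 0.1, 'joint_positions': array([-1.36729889e+00,  2.91225350e-01, -1.54020660e-01,  1.12672261e+00,
        9.08139620e-06,  1.43148046e+00]), 'qd': array([ 0.00105753, -0.00242367,  0.00257491,  0.00172727,  0.00012576,
        0.00133365]), 'tau': array([ 9.28551381e-04, -5.37979245e+01,  3.31919432e+01,  9.23350715e-03,
       -2.51338242e-04,  2.09443428e-06]), 'tool_pos': array([ 0.17639208, -0.49406968,  0.23080028]), 'eef_rot': array([-3.09440036e+00, -5.35657016e-01,  4.48084794e-05]), 'contact_force': array([ 0.78801557, -0.92352389,  0.02186159]), 'wrist_torque': array([-0.04366634,  0.01574848,  0.00163792]), 'finger_force': 0.0, 'width': 0.08548327667840323}
```

View pics/scene0.png

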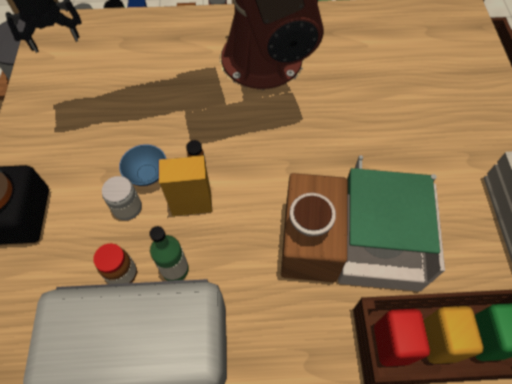

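View pics/top0.png

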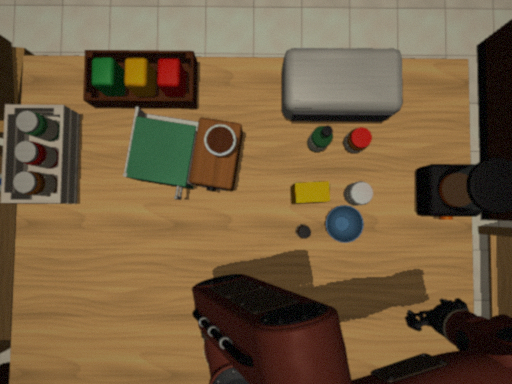

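Scene: the mill is left of the arm (top view: green plate about (160,150), motor block (215,155), hopper ring (220,140), handle (180,193)). The bystanders stand around (290-375,125-240), well away. Next I measure the mill.

```bash
cat > h.py <<'E'
from bench import robot
import cv2,numpy as np
from scipy.spatial.transform import Rotation as R
def cam(n):
    m=robot.camera_model(n);r=np.array(m["rotation"],float)
    return np.array(m["K"]),np.array(m["position"]),(R.from_rotvec(r).as_matrix() if r.size==3 else r)
def plane(n,px,z):
    K,p,r=cam(n);px=np.atleast_2d(px).astype(float)
    d=(r@np.linalg.inv(K)@np.c_[px,np.ones(len(px))].T).T
    return p+d*((z-p[2])/d[:,2])[:,None]
def proj(n,X):
    K,p,r=cam(n);c=r.T@(np.atleast_2d(X)-p).T;q=K@c;return (q[:2]/q[2]).T
def big(m):
    c=cv2.findContours(m.astype(np.uint8),cv2.RETR_EXTERNAL,cv2.CHAIN_APPROX_NONE)[0]
    return max(c,key=cv2.contourArea)[:,0]
E
python3 - <<'E'
from h import *
for n in("top","scene"):
    im=cv2.imread(f"pics/{n}0.png");hsv=cv2.cvtColor(im,cv2.COLOR_BGR2HSV)
    m=cv2.inRange(hsv,(60,100,50),(85,255,150))
    c=big(m);P=plane(n,c,.165)[:,:2]
    (cx,s,a)=cv2.minAreaRect((P*1000).astype(np.float32))
    print(n,"plate",cx,s,a,cv2.boxPoints((cx,s,a)).round().tolist())
    x,y=(220,140) if n=="top" else (312,214)
    w=cv2.inRange(hsv,(0,0,130),(180,60,255));k=np.zeros_like(w);cv2.circle(k,(x,y),32,255,-1);w&=k
    c=big(w);P=plane(n,c,.217)[:,:2]
    print("hopper",np.array(cv2.minEnclosingCircle((P*1000).astype(np.float32))[0]),cv2.minEnclosingCircle((P*1000).astype(np.float32))[1])
im=cv2.imread("pics/top0.png")[95:215,110:260];a=cv2.resize(im,None,fx=5,fy=5,interpolation=cv2.INTER_CUBIC)[:, :750]
cv2.imwrite("pics/crop0.png",a)
E
```

```text
top plate (600.4295043945312, 238.96322631835938) (175.03143310546875, 180.4181671142578) 81.14704895019531 [[498.0, 166.0], [676.0, 139.0], [703.0, 312.0], [525.0, 339.0]]
hopper [627.3848877   63.08513641] 44.444339752197266
scene plate (606.3978881835938, 235.3003692626953) (177.45848083496094, 175.22616577148438) 80.9881820678711 [[506.0, 161.0], [679.0, 134.0], [707.0, 309.0], [534.0, 337.0]]
hopper [632.79736328  61.1006279 ] 43.88682556152344
```

View pics/crop0.png

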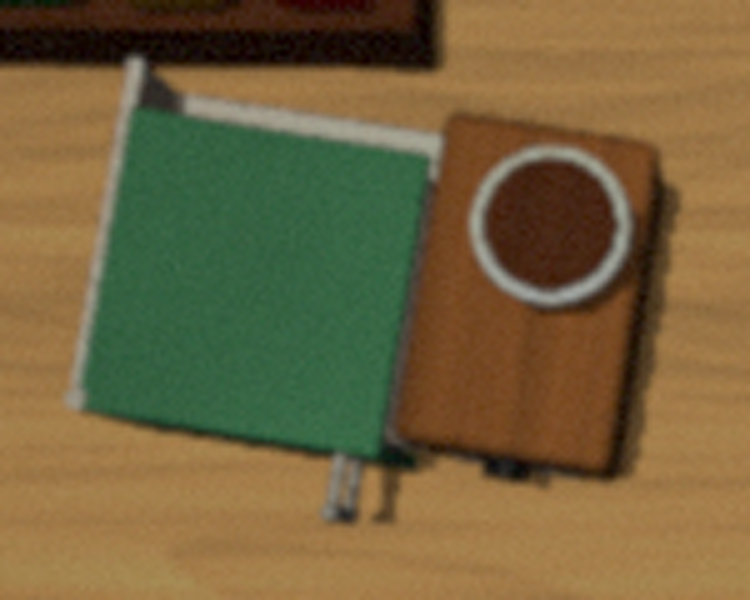

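```bash
python3 - <<'E'
from h import *
f=lambda *c:np.array([[110+a/5-.4,95+b/5-.4] for a,b in c])
W=plane("top",f((135,60),(75,405)),.15);print("wall",W.round(3),np.degrees(np.arctan2(*(W[0]-W[1])[[1,0]])))
B=plane("top",f((655,150),(612,472)),.15);print("blockR",B.round(3),np.degrees(np.arctan2(*(B[0]-B[1])[[1,0]])))
B=plane("top",f((445,118),(655,150),(612,472),(395,440)),.15);print("block",B.round(3))
print("bar",plane("top",f((330,512)),.153).round(3),plane("top",f((352,514)),.083).round(3))
D=plane("top",f((85,408),(380,457),(430,155),(133,105)),.165);print("plate",D.round(3))
for d in(-11,-10,-9,-8):
    a=np.radians(d);M=np.array([[np.cos(a),-np.sin(a)],[np.sin(a),np.cos(a)]])
    for h in([.627,.063],[.6328,.061]): print(d,(np.array(h)-M@[.03,-.172]).round(4))
E
```

```text
wall [[0.735 0.317 0.15 ]
 [0.529 0.347 0.15 ]] -8.268613399689409
blockR [[0.684 0.007 0.15 ]
 [0.492 0.03  0.15 ]] -6.880061225970303
block [[0.702 0.132 0.15 ]
 [0.684 0.007 0.15 ]
 [0.492 0.03  0.15 ]
 [0.51  0.158 0.15 ]]
bar [[0.467 0.195 0.153]] [[0.468 0.194 0.083]]
plate [[0.526 0.337 0.165]
 [0.499 0.164 0.165]
 [0.677 0.139 0.165]
 [0.705 0.314 0.165]]
-11 [0.6304 0.2376]
-11 [0.6362 0.2356]
-10 [0.6273 0.2376]
-10 [0.6331 0.2356]
-9 [0.6243 0.2376]
-9 [0.6301 0.2356]
-8 [0.6212 0.2375]
-8 [0.627  0.2355]
```

Units first: shifts go in shares of 62.5 mm. So -0.01 m is -0.16.

```bash
cat >> h.py <<'E'
def to(x,y,z,yaw):
    """remaining shift in the tool's axes to reach a tool-down pose with tool-x at yaw"""
    s=robot.observe();r=R.from_rotvec(s["eef_rot"]);c,w=np.cos(yaw),np.sin(yaw)
    T=R.from_matrix(np.array([[c,w,0],[w,-c,0],[0,0,-1.]]))
    print("t%.2f"%s["t"],"d",r.inv().apply(np.array([x,y,z])-s["tool_pos"]).round(4),"rot",(r.inv()*T).as_rotvec().round(3),"q",s["joint_positions"].round(2),"F",s["contact_force"].round(1))
E
echo '[[[0,0,-0.16],[0,0,-0.177],0.085],[[0,0,-0.16],[0,0,-0.177],0.085],[[0,0,-0.16],[0,0,-0.177],0.085],[[0,0,-0.16],[0,0,-0.177],0.085],[[0,0,-0.16],[0,0,-0.177],0.085],[[0,0,-0.16],[0,0,-0.177],0.085],[[0,0,0],[0,0,-0.177],0.085],[[0,0,0],[0,0,-0.177],0.085],[[0,0,0],[0,0,-0.177],0.085],[[0,0,0],[0,0,-0.177],0.085],[[0,0,0],[0,0,-0.177],0.085],[[0,0,0],[0,0,-0.177],0.085],[[0,0,0],[0,0,-0.177],0.085],[[0,0,0],[0,0,-0.177],0.085],[[0,0,0],[0,0,-0.17],0.085],[[0,0,0],[0,0,0],0.085]]' | python3 shift.py 60
python3 -c "
from h import *
to(.467,.195,.29,2.99)"
```

```text
t: 2.1
tool_pos: [0.1764, -0.4943, 0.291]
eef_rot: [-0.238, -3.132, -0.001]
contact_force: [-0.1, -0.5, -0.6]
width: 0.085
finger_force: 0.0
t2.10 d [-0.1829  0.7253  0.0014] rot [ 0.001 -0.    -0.   ] q [-1.37  0.27 -0.03  1.28  0.   -1.22] F [-0.1 -0.5 -0.6]
```

```bash
echo '[[[-0.1952,0.7744,0],[0,0,0],0.085],[[-0.1952,0.7744,0],[0,0,0],0.085],[[-0.1952,0.7744,0],[0,0,0],0.085],[[-0.1952,0.7744,0],[0,0,0],0.085],[[-0.1952,0.7744,0],[0,0,0],0.085],[[-0.1952,0.7744,0],[0,0,0],0.085],[[-0.1952,0.7744,0],[0,0,0],0.085],[[-0.1952,0.7744,0],[0,0,0],0.085],[[-0.1952,0.7744,0],[0,0,0],0.085],[[-0.1952,0.7744,0],[0,0,0],0.085],[[-0.1952,0.7744,0],[0,0,0],0.085],[[-0.1952,0.7744,0],[0,0,0],0.085],[[-0.1952,0.7744,0],[0,0,0],0.085],[[-0.1952,0.7744,0],[0,0,0],0.085],[[-0.1952,0.7744,0],[0,0,0],0.085],[[0,0,0],[0,0,0],0.085]]' | python3 shift.py
python3 -c "
from h import *
to(.467,.195,.111,2.99)"
```

```text
t: 4.1
tool_pos: [0.467, 0.1983, 0.2905]
eef_rot: [-0.238, -3.132, -0.0]
contact_force: [0.6, -0.8, -0.8]
width: 0.0848
finger_force: 0.0
t4.10 d [-0.0007 -0.0033  0.1795] rot [ 0.    -0.001 -0.   ] q [ 0.26  0.23 -0.08  1.26  0.    0.41] F [ 0.6 -0.8 -0.8]
```

```bash
echo '[[[0,-0.048,0.64],[0,0,0],0.085],[[0,0,0.64],[0,0,0],0.085],[[0,0,0.64],[0,0,0],0.085],[[0,0,0.48],[0,0,0],0.085],[[0,0,0.48],[0,0,0],0.06],[[0,0,0],[0,0,0],0.04],[[0,0,0],[0,0,0],0.02],[[0,0,0],[0,0,0],0.0],[[0,0,0],[0,0,0],0.0],[[0,0,0],[0,0,0],0]]' | python3 shift.py 50
python3 - <<'E'
from h import *
cv2.imwrite("pics/s1.png",cv2.resize(robot.grab_frame("scene")[:,:,::-1][100:300,220:470],None,fx=3,fy=3))
E
```

```text
t: 5.35
tool_pos: [0.4682, 0.1964, 0.113]
eef_rot: [0.234, 3.129, 0.012]
contact_force: [3.9, 17.5, -4.0]
width: 0.0095
finger_force: 48.7
```

View pics/s1.png

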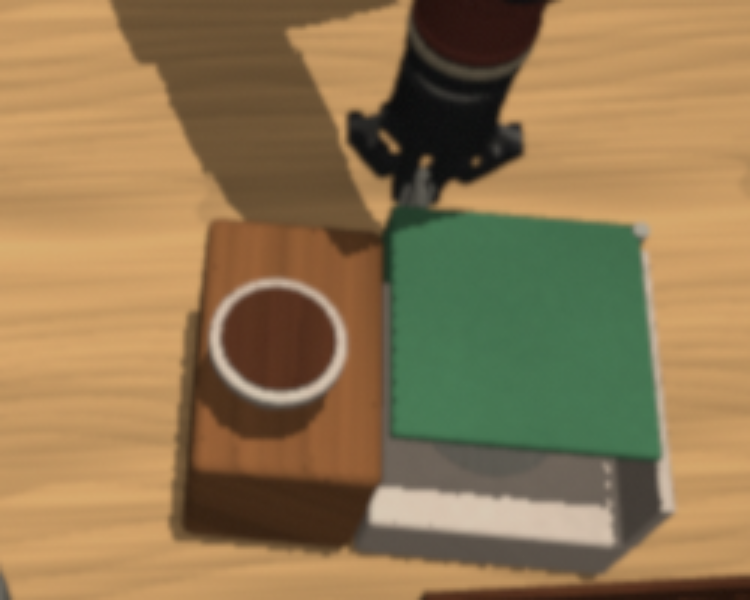

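Handle is pinched (9.5 mm, 49 N). Swinging the door along its arc.

To row units: 0.0152 m is 0.2432, 0.0055 m is 0.088.

```bash
echo '[[[0,0.032,0],[0,0,0],0],[[0.2432,0.088,0],[0,0,0.1],0],[[0.2432,0.088,0],[0,0,0.1],0],[[0.2432,0.088,0],[0,0,0.1],0],[[0.2432,0.088,0],[0,0,0.1],0]]' | python3 shift.py
python3 -c "
from h import *
to(.468,.198,.112,2.99)"
```

```text
t: 6.02
tool_pos: [0.4174, 0.2353, 0.1131]
eef_rot: [0.859, 3.017, 0.007]
contact_force: [9.0, 6.8, -5.7]
width: 0.0097
finger_force: 49.2
t6.03 d [-0.0626 -0.0051  0.0012] rot [ 0.005  0.004 -0.403] q [ 0.36  0.31 -0.47  0.79  0.    0.91] F [ 9.   6.8 -5.7]
```

```bash
echo '[[[0.2432,0.088,0],[0,0,0.1],0],[[0.2432,0.088,0],[0,0,0.1],0],[[0.2432,0.088,0],[0,0,0.1],0],[[0.2432,0.088,0],[0,0,0.1],0],[[0.2432,0.088,0],[0,0,0.1],0]]' | python3 shift.py
echo '[[[0.2432,0.088,0],[0,0,0.1],0],[[0.2432,0.088,0],[0,0,0.1],0],[[0.2432,0.088,0],[0,0,0.1],0],[[0.2432,0.088,0],[0,0,0.1],0],[[0.2432,0.088,0],[0,0,0.1],0],[[0,0,0],[0,0,0],0]]' | python3 shift.py
python3 - <<'E'
from h import *
to(.537-.155,.341+.051,.112,2.99-1.45)
cv2.imwrite("pics/t1.png",cv2.resize(robot.grab_frame("top")[:,:,::-1][80:260,90:270],None,fx=3.3,fy=3.3,interpolation=cv2.INTER_CUBIC))
E
```

```text
t: 6.65
tool_pos: [0.3811, 0.3064, 0.113]
eef_rot: [1.579, 2.712, 0.007]
contact_force: [9.6, 1.4, -3.5]
width: 0.0094
finger_force: 49.4
t: 7.4
tool_pos: [0.3831, 0.3865, 0.113]
eef_rot: [2.2, 2.241, 0.007]
contact_force: [5.2, -0.3, 2.1]
width: 0.0096
finger_force: 50.0
t7.40 d [ 0.0055 -0.001   0.001 ] rot [ 0.005 -0.002  0.049] q [ 0.66  0.42 -0.3   0.85 -0.    2.21] F [ 5.2 -0.3  2.1]
```

View pics/t1.png

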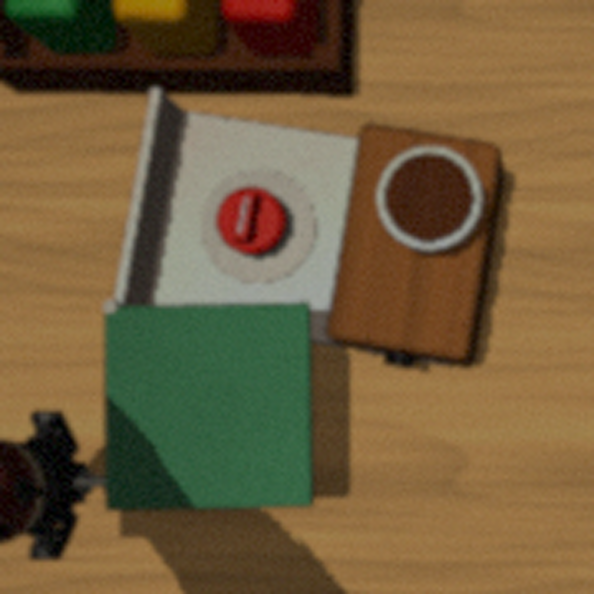

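Door open about 1.4 rad, cap visible (crop (253,220)). One more increment, then release, rise and measure the cap.

```bash
echo '[[[0.2432,0.088,0],[0,0,0.1],0],[[0,0,0],[0,0,0],0],[[0,0,0],[0,0,0],0.04],[[0,0,0],[0,0,0],0.04],[[0,0,0],[0,0,0],0.04],[[0,0,-0.48],[0,0,0],0.04],[[0,0,-0.8],[0,0,0],0.04],[[0,0,-0.8],[0,0,0],0.04],[[0,0,-0.8],[0,0,0],0.04],[[0,0,0],[0,0,0],0.04]]' | python3 shift.py
python3 - <<'E'
from h import *
to(.624,.2365,.25,3.0)
for n in("top","scene"):
    im=robot.grab_frame(n)[:,:,::-1].copy();cv2.imwrite(f"pics/{n}2.png",im);hsv=cv2.cvtColor(im,cv2.COLOR_BGR2HSV)
    u,v=proj(n,[.624,.2365,.112])[0]
    m=cv2.inRange(hsv,(0,130,60),(8,255,255))|cv2.inRange(hsv,(172,130,60),(180,255,255))
    k=np.zeros_like(m);cv2.circle(k,(int(u),int(v)),30,255,-1);c=big(m&k)
    for z in(.112,):
        P=plane(n,c,z)[:,:2]*1000;e=cv2.fitEllipse(P.astype(np.float32));print(n,(u,v),"cap",e,cv2.contourArea(c))
    g=big(cv2.inRange(hsv,(60,100,50),(85,255,150)))
    print("plate",cv2.minAreaRect((plane(n,g,.165)[:,:2]*1000).astype(np.float32)))
a=cv2.imread("pics/top2.png")[125:170,140:200];b=cv2.imread("pics/scene2.png")
u,v=map(int,proj("scene",[.624,.2365,.112])[0]);b=b[v-30:v+30,u-35:u+35]
cv2.imwrite("pics/caps.png",np.hstack([cv2.resize(a,(400,300),interpolation=2),cv2.resize(b,(350,300),interpolation=2)]))
E
```

```text
t: 8.7
tool_pos: [0.3873, 0.4013, 0.2952]
eef_rot: [2.308, 2.131, 0.01]
contact_force: [0.1, 0.6, -0.6]
width: 0.0402
finger_force: 0.0
t8.70 d [-0.1456  0.2489  0.0457] rot [ 0.007 -0.    -1.509] q [0.67 0.32 0.06 1.3  0.   2.32] F [ 0.1  0.6 -0.6]
top (np.float64(165.60193968756775), np.float64(145.88704333802562)) cap ((622.2763671875, 235.3619384765625), (58.340511322021484, 61.631656646728516), 156.91127014160156) 298.5
plate ((442.2724914550781, 267.0243835449219), (178.28944396972656, 174.02685546875), 85.21253967285156)
scene (np.float64(387.3696876157965), np.float64(226.7062264467771)) cap ((628.29052734375, 233.83639526367188), (59.06129837036133, 67.5183334350586), 54.68476104736328) 603.5
plate ((449.2185363769531, 265.2398376464844), (174.84690856933594, 173.4579620361328), 86.02143096923828)
```

View pics/caps.png

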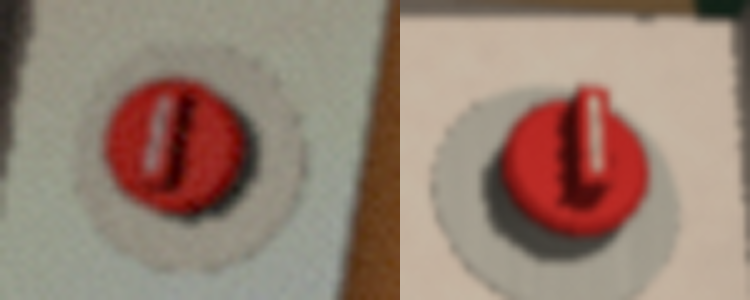

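```bash
python3 - <<'E'
from h import *
print(plane("top",[[163.2,145.2]],.14),plane("top",[[162.0,150.3],[164.3,139.5]],.14),plane("scene",[[390.6,223.6]],.14))
to(.624,.235,.25,3.0)
E
```

```text
[[0.62166795 0.23779219 0.14      ]] [[0.60629884 0.24103132 0.14      ]
 [0.63886504 0.23488737 0.14      ]] [[0.62921813 0.23536751 0.14      ]]
t8.80 d [-0.1456  0.2505  0.0412] rot [ 0.    -0.    -1.509] q [0.67 0.33 0.05 1.3  0.   2.32] F [ 0.2 -0.4 -0.1]
```

To row units: 0.0418 m is 0.6688, -0.0243 m is -0.3888.

```bash
echo '[[[-0.3888,0.6688,0],[0,0,0],0.06],[[-0.3888,0.6688,0],[0,0,0],0.06],[[-0.3888,0.6688,0],[0,0,0],0.06],[[-0.3888,0.6688,0],[0,0,0],0.06],[[-0.3888,0.6688,0],[0,0,0],0.06],[[-0.3888,0.6688,0],[0,0,0],0.06],[[0,0,0],[0,0,-0.168],0.06],[[0,0,0],[0,0,-0.168],0.06],[[0,0,0],[0,0,-0.168],0.06],[[0,0,0],[0,0,-0.168],0.06],[[0,0,0],[0,0,-0.168],0.06],[[0,0,0],[0,0,-0.168],0.06],[[0,0,0],[0,0,-0.168],0.06],[[0,0,0],[0,0,-0.168],0.06],[[0,0,0],[0,0,-0.165],0.06],[[0,0,0],[0,0,0],0.06]]' | python3 shift.py
python3 -c "
from h import *
to(.625,.2365,.116,3.0)"
```

```text
t: 10.8
tool_pos: [0.6237, 0.2346, 0.2895]
eef_rot: [-0.224, -3.131, 0.001]
contact_force: [-0.6, -0.4, 0.2]
width: 0.0599
finger_force: 0.0
t10.80 d [-0.0015  0.0023  0.1735] rot [-0.001 -0.003 -0.001] q [0.25 0.57 0.43 1.43 0.   0.39] F [-0.6 -0.4  0.2]
```

```bash
echo '[[[-0.024,0.032,0.64],[0,0,0],0.06],[[0,0,0.64],[0,0,0],0.06],[[0,0,0.64],[0,0,0],0.06],[[0,0,0.48],[0,0,0],0.06],[[0,0,0.32],[0,0,0],0.04],[[0,0,0.056],[0,0,0],0.03],[[0,0,0],[0,0,0],0],[[0,0,0],[0,0,0],0],[[0,0,0],[0,0,0],0],[[0,0,0],[0,0,0],0]]' | python3 shift.py 40
python3 -c "
from h import *
to(.625,.2365,.116,3.0);print(robot.observe()['wrist_torque'])"
```

```text
t: 12.05
tool_pos: [0.6264, 0.2367, 0.1183]
eef_rot: [0.223, 3.133, 0.001]
contact_force: [-0.6, 1.1, -1.7]
width: 0.013
finger_force: 42.2
t12.05 d [ 0.0014 -0.0004  0.0023] rot [ 0.001  0.001 -0.   ] q [0.25 0.64 0.1  1.03 0.   0.39] F [-0.6  1.1 -1.7]
[ 0.39815957 -0.02503886  0.00245855]
```

```bash
for i in 1 2 ; do echo '[[[0,0,0],[0,0,-0.05],0],[[0,0,0],[0,0,-0.05],0],[[0,0,0],[0,0,0],0]]' | python3 shift.py ; python3 -c "
from h import *
to(.625,.2365,.116,3.0);print(robot.observe()['wrist_torque'])"; done
```

```text
t: 12.42
tool_pos: [0.6261, 0.2364, 0.1179]
eef_rot: [0.067, 3.141, -0.0]
contact_force: [-0.1, 0.3, -1.5]
width: 0.013
finger_force: 42.2
t12.43 d [0.0011 0.0001 0.0019] rot [-0.     0.     0.099] q [ 0.25  0.64  0.1   1.03 -0.    0.29] F [-0.1  0.3 -1.5]
[0.01386884 0.01300775 0.01321823]
t: 12.8
tool_pos: [0.6262, 0.2364, 0.1179]
eef_rot: [-0.089, 3.14, -0.0]
contact_force: [-0.2, -0.6, -0.9]
width: 0.013
finger_force: 42.2
t12.80 d [0.0012 0.0001 0.0019] rot [-0.     0.     0.198] q [ 0.25  0.64  0.1   1.03 -0.    0.2 ] F [-0.2 -0.6 -0.9]
[ 0.00667296 -0.03904678 -0.01454086]
```

```bash
for i in 1 2 ; do echo '[[[0,0,0],[0,0,-0.05],0],[[0,0,0],[0,0,-0.05],0],[[0,0,0],[0,0,0],0]]' | python3 shift.py ; python3 -c "
from h import *
to(.625,.2365,.116,3.0);print(robot.observe()['wrist_torque'])"; done
```

```text
t: 13.18
tool_pos: [0.6262, 0.2365, 0.1179]
eef_rot: [-0.245, 3.132, -0.0]
contact_force: [1.2, -0.5, -1.8]
width: 0.0131
finger_force: 42.2
t13.18 d [0.0012 0.0002 0.0019] rot [-0.     0.     0.298] q [ 0.25  0.64  0.1   1.03 -0.    0.1 ] F [ 1.2 -0.5 -1.8]
[-0.04568842 -0.00097862 -0.02139583]
t: 13.55
tool_pos: [0.6262, 0.2365, 0.1178]
eef_rot: [-0.401, 3.116, -0.0]
contact_force: [0.8, -0.9, -3.0]
width: 0.013
finger_force: 42.3
t13.55 d [0.0011 0.0003 0.0018] rot [-0.     0.     0.398] q [ 0.25  0.64  0.1   1.03 -0.   -0.  ] F [ 0.8 -0.9 -3. ]
[ 0.03570926  0.04453884 -0.01740389]
```

Counterclockwise turns freely (0.4 rad, 0.02 N m). Carrying on to the second stop.

```bash
echo '[[[0,0,0],[0,0,-0.1],0],[[0,0,0],[0,0,-0.1],0],[[0,0,0],[0,0,-0.1],0],[[0,0,0],[0,0,-0.1],0],[[0,0,0],[0,0,-0.1],0],[[0,0,0],[0,0,0],0]]' | python3 shift.py ; for i in 1 2 ; do echo '[[[0,0,0],[0,0,-0.04],0],[[0,0,0],[0,0,-0.04],0],[[0,0,0],[0,0,0],0]]' | python3 shift.py ; python3 -c "
from h import *
to(.625,.2365,.116,3.0);print(robot.observe()['wrist_torque'])"; done
```

```text
t: 14.3
tool_pos: [0.6262, 0.2365, 0.1178]
eef_rot: [-1.159, 2.92, -0.0]
contact_force: [0.3, 0.2, -1.1]
width: 0.0129
finger_force: 42.2
t: 14.68
tool_pos: [0.626, 0.2365, 0.1178]
eef_rot: [1.274, -2.872, -0.0]
contact_force: [-0.8, -0.2, -1.0]
width: 0.0131
finger_force: 42.4
t14.68 d [0.0007 0.0007 0.0018] rot [ 0.    -0.     0.976] q [ 0.25  0.64  0.1   1.03  0.   -0.58] F [-0.8 -0.2 -1. ]
[-0.06740379  0.3046692  -0.03010048]
t: 15.05
tool_pos: [0.6255, 0.2366, 0.1179]
eef_rot: [1.388, -2.817, -0.001]
contact_force: [-4.6, -0.1, 1.6]
width: 0.0131
finger_force: 42.8
t15.05 d [0.0004 0.0003 0.0019] rot [ 1.000e-03 -1.000e-03  1.057e+00] q [ 0.25  0.64  0.1   1.03  0.   -0.66] F [-4.6 -0.1  1.6]
[-0.02801286  1.02818433 -0.11520754]
```

Resistance rises at 1.06 rad, so this is the release stop. Trying a small lift.

```bash
echo '[[[0,0,0],[0,0,-0.03],0],[[0,0,0],[0,0,0],0],[[0,0,-0.064],[0,0,0],0],[[0,0,-0.064],[0,0,0],0],[[0,0,0],[0,0,0],0]]' | python3 shift.py 60;python3 -c "
from h import *
to(.625,.2365,.116,3.0);print(robot.observe()['wrist_torque'])"
```

```text
t: 15.68
tool_pos: [0.6265, 0.2366, 0.1263]
eef_rot: [-1.433, 2.795, -0.0]
contact_force: [-2.5, 1.1, -0.5]
width: 0.0126
finger_force: 61.6
t15.68 d [0.001  0.0012 0.0103] rot [-0.000e+00  1.000e-03  1.089e+00] q [ 0.25  0.63  0.11  1.05 -0.   -0.7 ] F [-2.5  1.1 -0.5]
[ 0.35699777  0.56237243 -0.02173347]
```

To row units: -0.02 m is -0.32, -0.012 m is -0.192.

```bash
echo '[[[0,0,-0.16],[0,0,0],0],[[0,0,-0.16],[0,0,0],0],[[0,0,-0.32],[0,0,0],0],[[0,0,-0.32],[0,0,0],0],[[0,0,-0.32],[0,0,0],0],[[0,0,-0.192],[0,0,0],0],[[0,0,0],[0,0,0],0],[[0,0,0],[0,0,0],0],[[0,0,0],[0,0,0],0],[[0,0,0],[0,0,0],0]]' | python3 shift.py
python3 - <<'E'
from h import *
cv2.imwrite("pics/s3.png",cv2.resize(robot.grab_frame("scene")[:,:,::-1][80:300,220:500],None,fx=2.7,fy=2.7))
E
```

```text
t: 16.92
tool_pos: [0.6259, 0.2365, 0.2173]
eef_rot: [1.434, -2.794, -0.0]
contact_force: [1.5, 0.5, -1.9]
width: 0.0129
finger_force: 61.4
```

View pics/s3.png

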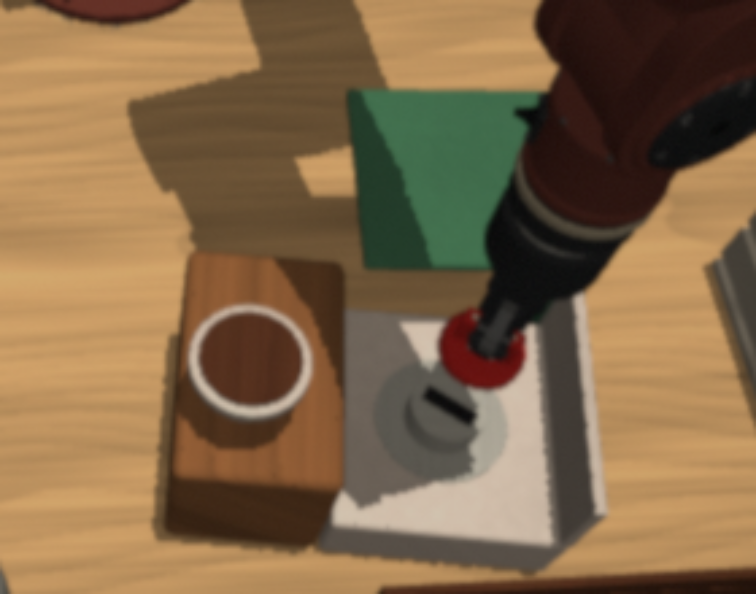

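The cap (crop (483,348)) is held clear about 10 cm above the bare neck (crop (445,415)). The door is still wide open. Handing in.

```bash
python3 -c "
from bench import robot
print(robot.finish_job())"
```

```text
the job is handed in; nothing more can be done
None
```

The job is handed in (no verdict was returned): the door was left about 1.5 rad open, the cap turned counterclockwise about 1.06 rad to its release stop, and it is held still about 10 cm above its neck at about 61 N grip; no bystander was approached.

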